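# Let the spring drawer of the tea tray out gently

## Task

The cup drawer under the bamboo tea tray is shut and spring-loaded; open it without jolting the cups inside. With one fingertip press the steel push button on the tray's deck, and keep it down while your other finger, waiting in front of the drawer front, catches the drawer before it has shot out more than about half way; then let the drawer come out slowly against that finger until it is fully open, and move clear. Do not pinch the drawer front between the fingers, and leave all the other tea things where they stand.

Things in the scene. Friction and masses are not known exactly. Their poses are not given: they have to be found in the camera images.
- tea_tray: Fixed bamboo tea tray, 340 mm wide (y), 250 mm deep (x), 88 mm high over its rim, with a flat deck 60 mm above the desk inside a rim 28 mm higher. Its front rim is the upper part of the drawer front. Origin: on the desk, under the middle of the outer face of the closed drawer front; its x axis points from the drawer front to the back of the tray, so the drawer comes out along -x; z is up.
- front_top (a point): Middle of the top edge of the drawer front, in its outer face, 88 mm above the desk; axes as the tray's; it moves with the drawer. The drawer front (drawer_front) is a board 340 mm wide, from 4 to 88 mm above the desk, so that it stands 28 mm above the deck as the tray's front rim; with the steel strip (splash_strip) on its inner face it is 14 mm thick.
- drawer (a joint): How far the drawer is out, in m: 0 shut (latched), 0.100 fully open against its stop. Once unlatched a spring drives it out all the way with a force of 3 to 4 N (the drawer weighs about 0.9 kg and would reach the stop in about a third of a second); it stays open by itself.
- button_top (a point): Centre of the top face of the round steel push button, 26 mm in diameter, standing 10 mm above the deck (70 mm above the desk) in a dark ring. It lies 44 mm behind the outer face of the closed drawer front and 30 mm behind the strip, on the tray's middle line.
- eject_button (a joint): How far the button is pressed, in m: 0 up, 0.007 fully down. A spring resists with 2 to 5 N; at about 0.0045 the drawer is unlatched. It springs up again when released, unless the drawer is less than 15 mm out.
- gaiwan: Lidded stoneware gaiwan on its saucer, 106 mm wide, 87 mm high, loose on the deck towards the back, on the tray's left (+y). Origin: centre of its underside. Leave it alone.
- strainer: Steel tea strainer on its stand, 74 mm wide without its short handle, 83 mm high, loose on the deck towards the back, on the tray's right (-y). Origin: centre of its underside. Leave it alone.
- porcelain_cup: White porcelain cup, 66 mm wide, 48 mm high, loose on the desk to the left (+y) of the drawer's path. Origin: centre of its underside. Leave it alone.
- glass_cup: Glass cup, 56 mm wide, 56 mm high, loose on the desk to the right (-y) of the drawer's path. Origin: centre of its underside. Leave it alone.
- glass_pitcher: Glass serving pitcher with a handle, 85 mm high, loose on the desk on the right. Origin: centre of its underside. Leave it alone.
- tea_caddy: Dark steel tea caddy, 76 mm wide, 105 mm high, loose on the desk on the left. Origin: centre of its underside. Leave it alone.

How it is judged (in metres and radians):
On the way, in this order (a step that is already met when the one before it is completed fails the run):
1. one fingertip holds the button down while the other finger has caught the drawer front, 4 to 60 mm out and still (value of joint eject_button above 0.003 m and contact force between the fingers and drawer_front above 0.5 N and value of joint drawer between 0.004 and 0.06 m and velocity of joint drawer below 0.03 m/s), for 0.2 s.
2. the drawer comes out against the finger: past 75 mm with the finger still on its front (value of joint drawer between 0.075 and 0.097 m and contact force between the fingers and drawer_front above 0.3 N).
At the end, for the whole second after the job is handed in: The drawer rests fully open (within 5 mm of its 100 mm stop), the button is up again, and the gaiwan, strainer, cups, pitcher and caddy stand within 20 mm of where they were (value of joint drawer above 0.095 m and velocity of joint drawer below 0.01 m/s and value of joint eject_button below 0.002 m and distance of each of gaiwan, strainer, porcelain_cup, glass_cup, glass_pitcher, tea_caddy from where it was at the start of the episode below 0.02 m); the robot touches nothing.
It fails at once if the drawer runs towards its stop unchecked (faster than 0.25 m/s beyond 70 mm) (value of joint drawer above 0.07 m and velocity of joint drawer above 0.25 m/s).
It fails at once if the drawer front is pinched (pressed on its outer and inner face at once) (contact force between the fingers and drawer_front above 2 N and contact force between the fingers and splash_strip above 2 N).
It fails at once if the gaiwan, strainer, a cup, the pitcher or the caddy is knocked, lifted or carried (more than 20 mm, or tipped) (distance of any of gaiwan, strainer, porcelain_cup, glass_cup, glass_pitcher, tea_caddy from where it was at the start of the episode above 0.02 m or angle between any of gaiwan, strainer, porcelain_cup, glass_cup, glass_pitcher, tea_caddy's own z axis and vertical above 0.4 rad).
It also fails if it takes over 40 s, if anything falls off the work surface, if the arm or the gripper's body presses on something with over 40 N, if the wrist force passes 120 N, or if a joint passes its speed limit or range.

## Robot

A 6-joint arm with a two-finger parallel gripper is mounted at the origin on the work surface. World frame = base frame: x ahead of the robot, y to its left, z up, the work surface at z = 0. Lengths are in m, angles in degrees, forces in N, time in s.
With the tool pointing down it reaches from about 0.25 to 0.725 m from the base axis. Payload 9.7 kg.
Tool frame: the origin (TCP) lies midway between the tips of the shut fingers; the grasp point (between the pads) lies bot.grasp_offset behind it (bot.grasp_offset is the distance from the TCP to the grasp point, in m); x points along the fingers, y is the direction in which the jaws open and shut, and the axes are right-handed (so a half turn about x gives the same grasp; the last joint's range is limited). The gripper opens to 85 mm and grips with 20 to 120 N. Pads are 22 mm wide; open, the fingers measure 114 mm over their backs; the gripper's body (76 mm by 85 mm) begins 54 mm behind the grasp point. The pads swing forward as they close: fully open they stand 13 mm farther back than shut.
Start: joints at [64.572, 4.979, 10.078, 95.1, 0, 90], TCP at [0.236, 0.497, 0.231] pointing down, gripper open.
Joint ranges: [-179.16, 179.16], [-48.56, 103.87], [-65.8, 70.77], [-126.05, 130.52], [-82.76, 87.17], [-180, 180]. Speed limits (degrees/s): [127.2, 127.2, 147.25, 180, 180, 180].

## Interface

Orientations are given as [roll, pitch, yaw] about the fixed x, y, z axes, in that order (R = Rz(yaw) Ry(pitch) Rx(roll)).
In Python, from workcell import status, camera, bot gives the robot as it stands.
- The arm moves only by the shell command python3 -m jog 'ROWS' [OPENING] [FORCE]. ROWS is text: rows parted by semicolons, each of 4 numbers parted by spaces: the shift along the tool's x, y, z in mm, then the turn about the tool's x in degrees. A call has exactly 8 rows; each row is the pose to reach, as a shift and turn from the pose commanded when the call began, along the tool's axes at that moment; what a row does not reach only later rows make up. A row lasts 1/8 s, in which the tool goes at most 62.5 mm and 10.7 degrees, less where a joint would pass 70% of its speed; a pose out of reach is approached as far as the arm can. A call with a gripper value outside its range is refused whole. OPENING is the opening, from 0 (shut) to 1 (fully open), set as the call begins (- or left out, the last holds). The fingers move at their own pace and stop on an object; FORCE is the grip in N (left out, the last holds). Time passes only in rows, so rows that repeat a pose let the fingers close, or fill a call up. It gives the time, the measured TCP pose, the force and the opening at its end, in the units of the state.
- status.get_obs(): the state, without advancing time (a new reading comes with each control period).
- camera(name): name is "side" or "top" or "wrist"; returns a dict with "color" (420x560x3 uint8, red, green, blue), "vfov" (degrees; the focal length in pixels is half the picture's height over the tangent of half this angle, whatever the lens; pixels are square), "cx", "cy" (the principal point, pixels), "rvec" (rotation vector, rad) and "tvec" (3), from world to camera coordinates, as OpenCV has them. Camera axes: x right, y down, z forward; pixel columns grow to the right and rows downward; lengths in m; the calibration is good to about 2 mm. A picture is of the moment at which its call begins. There is no depth.
- bot.job_done(): hands the job in, once; it reports no verdict.
The state is a dict: "time": time; "q": joint angles; "qd": joint speeds; "joint_efforts": joint torques, N m; "ee_pos": TCP position; "tcp_rot": TCP orientation; "wrist_force": force on the tool from outside, world axes, zero at the start; "torque": the same for the moment, N m; "opening": finger opening in m.
Only numpy, scipy, OpenCV 4.12 (cv2) and the standard library are available. Lean on these libraries where they do the work, as an engineer would, in place of code of your own. Each camera call takes 0.05 s, during which the arm holds its last target. There are 200 camera calls.

## Working session

There is one attempt and no reset: what is moved stays moved. The work goes in short steps, Python scripts to look and compute and a shell command to move; the robot and the scene stay as the last step left them, time stands still between calls to the robot, and variables do not carry over. Pictures are saved under pics/ and viewed, about 8 in all and at most 12, crops included, and the job is handed in when it is done.

```bash
mkdir -p pics; ls; python3 - <<'E'
from workcell import status,camera,bot
import cv2,numpy as np
print(status.get_obs(),bot.grasp_offset)
for n in("top","side"):
    c=camera(n);cv2.imwrite(f"pics/{n}0.png",c["color"][...,::-1]);print(n,{k:v for k,v in c.items() if k!="color"})
E
```

```text
pics
{'time': 0.0, 'q': array([ 6.45748047e+01,  5.01092374e+00,  1.00340440e+01,  9.50972552e+01,
       -1.93801104e-03,  9.00006668e+01]), 'qd': array([-0.02074665, -0.04424124, -0.07548845, -0.01745364,  0.01966529,
        0.01357909]), 'joint_efforts': array([-4.86899255e-03, -5.20392001e+01,  4.64801323e+01,  1.65352109e-02,
       -1.78786404e-04, -7.67221422e-06]), 'ee_pos': array([0.23604924, 0.49653243, 0.23058107]), 'tcp_rot': array([ -88.50186691,   89.92583978, -113.92772771]), 'wrist_force': array([-0.58522036,  0.48418705, -0.55806181]), 'torque': array([ 0.1007701 ,  0.00264748, -0.04123196]), 'opening': 0.08538805843991656} 0.0187
top {'vfov': 43.701012634881494, 'cx': 273.46754350657625, 'cy': 205.90705384757229, 'rvec': array([ 2.14894643, -2.21216311,  0.07829067]), 'tvec': array([0.01730162, 0.63151302, 1.58265198])}
side {'vfov': 48.985466858934075, 'cx': 283.2786804896171, 'cy': 210.21065331782418, 'rvec': array([ 2.3734935 , -0.05863146, -0.00393566]), 'tvec': array([-0.61272633,  0.08139275,  1.44763091])}
```

View pics/top0.png

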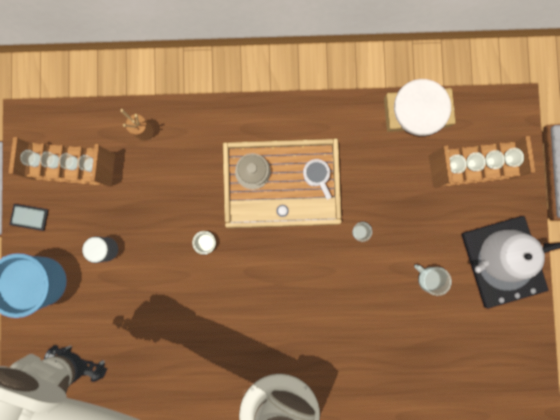

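View pics/side0.png

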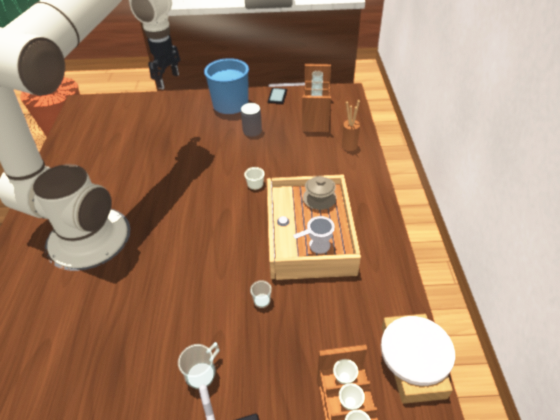

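Top: the tray spans about (223–341, 140–227), with the button at (282,211). Side: the button is at (283,221). I'll refine these on an enlarged crop.

```bash
cat > h.py <<'E'
import numpy as np,cv2
def cam(c):
    R=cv2.Rodrigues(c["rvec"])[0];f=210/np.tan(np.radians(c["vfov"]/2));return R,np.array(c["tvec"]),f,c["cx"],c["cy"]
def ray(c,u,v):
    R,t,f,cx,cy=cam(c);return -R.T@t,R.T@np.array([(u-cx)/f,(v-cy)/f,1])
def onz(c,u,v,z):
    o,d=ray(c,u,v);return o+d*(z-o[2])/d[2]
def proj(c,p):
    R,t,f,cx,cy=cam(c);q=R@np.array(p)+t;return f*q[0]/q[2]+cx,f*q[1]/q[2]+cy
def two(c1,p1,c2,p2):
    o1,d1=ray(c1,*p1);o2,d2=ray(c2,*p2)
    s=np.linalg.lstsq(np.c_[d1,-d2],o2-o1,rcond=None)[0];a=o1+d1*s[0];b=o2+d2*s[1];return (a+b)/2,np.linalg.norm(a-b)
E
python3 - <<'E'
from workcell import camera
from h import *
import pickle
T=camera("top");S=camera("side");pickle.dump((T,S),open("c.pkl","wb"))
print(onz(T,282.5,211,.07),onz(S,283,221,.07),two(T,(282.5,211),S,(283,221)))
a=cv2.resize(T["color"][130:245,210:350],None,fx=5,fy=5,interpolation=2)
b=cv2.resize(S["color"][165:290,255:365],None,fx=4,fy=4,interpolation=2)
cv2.imwrite("pics/z1.png",a[...,::-1])
E
```

```text
[ 0.61226484 -0.02759054  0.07      ] [ 0.61243017 -0.03646607  0.07      ] (array([ 0.61274035, -0.02773079,  0.06052606]), np.float64(0.0002948675172814574))
```

View pics/z1.png

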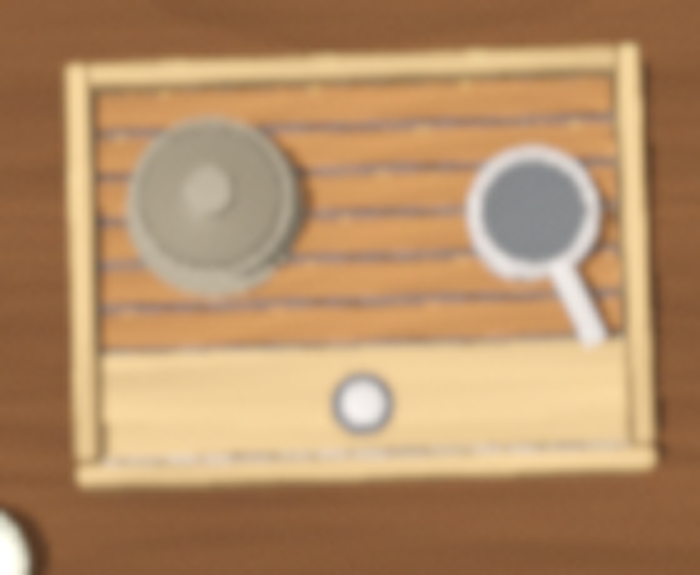

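```bash
python3 - <<'E'
from workcell import status
from h import *
import pickle
from scipy.spatial.transform import Rotation as Ro
T,S=pickle.load(open("c.pkl","rb"))
def blob(c,u,v,r=7):
    p=c["color"][v-r:v+r+1,u-r:u+r+1].astype(int);
    h=p.max(2)-p.min(2);m=((h<40)&(p.min(2)>130));ys,xs=np.nonzero(m);return (u-r+xs.mean(),v-r+ys.mean(),m.sum())
bt=blob(T,282,211);bs=blob(S,283,221);print(bt,bs)
print(onz(T,*bt[:2],.07),onz(S,*bs[:2],.07),two(T,bt[:2],S,bs[:2]))
L=onz(T,225.2,227.2,.088);R=onz(T,340.6,223.2,.088)
d=L-R;print(L,R,np.linalg.norm(d),"yaw",np.degrees(np.arctan2(-d[0],d[1])))
o=status.get_obs();print(Ro.from_euler('xyz',o["tcp_rot"],degrees=True).as_matrix().round(3))
E
```

```text
(np.float64(282.07339449541286), np.float64(210.40366972477065), np.int64(109)) (np.float64(282.67857142857144), np.float64(220.67857142857142), np.int64(84))
[ 0.61408043 -0.02637448  0.07      ] [ 0.61152162 -0.03510087  0.07      ] (array([ 0.61317578, -0.02657453,  0.06093677]), np.float64(0.0030202155165605198))
[0.56831476 0.14233752 0.088     ] [ 0.57023326 -0.19675192  0.088     ] 0.33909486156304564 yaw 0.3241655204019538
[[-0.     0.429  0.903]
 [-0.001  0.903 -0.429]
 [-1.    -0.001  0.   ]]
```

```bash
python3 -m jog '0 -20 34 4;0 -40 68 8;0 -60 101 12;0 -80 135 16;0 -100 169 20;0 -121 202 24;0 -141 236 28;0 -161 270 32' 0.75; python3 - <<'E'
from workcell import status
import numpy as np
from scipy.spatial.transform import Rotation as Ro
o=status.get_obs();M=Ro.from_euler('xyz',o["tcp_rot"],degrees=True).as_matrix();print(M.round(3),o['q'])
print(M.T@(np.array([.574,-.027,.19])-o['ee_pos'])*1e3, np.degrees(np.arctan2(M[1,1],M[0,1])))
E
```

```text
time: 1.2
ee_pos: [0.4114, 0.2342, 0.2312]
tcp_rot: [51.3, 90.0, -6.3]
wrist_force: [0.2, 0.2, 0.5]
opening: 0.0645
[[ 0.     0.844  0.536]
 [-0.     0.536 -0.844]
 [-1.     0.     0.   ]] [ 2.96529002e+01 -5.48149489e+00 -3.48985460e-01  9.51291354e+01
 -2.44664271e-03  8.72101057e+01]
[ 41.25957584  -2.89654304 307.65708935] 32.44279450725488
```

```bash
python3 -m jog '0 -1 44 4.6;0 -1 88 9.2;5 -1 132 13.8;10 -2 176 18.4;16 -2 220 23;22 -3 264 27.6;30 -3 308 32.1;31 -3 308 32.1'; python3 - <<'E'
from workcell import status,camera
from h import *
import pickle
from scipy.spatial.transform import Rotation as Ro
o=status.get_obs();M=Ro.from_euler('xyz',o["tcp_rot"],degrees=True).as_matrix();print(M.round(3),o['q'],o['ee_pos'])
W=camera("wrist");pickle.dump(W,open("w.pkl","wb"));cv2.imwrite("pics/w1.png",W["color"][...,::-1])
print(proj(W,(.614,-.0265,.07)),proj(W,(.5693,-.027,.088)),-cam(W)[0].T@cam(W)[1])
E
```

```text
time: 2.2
ee_pos: [0.5747, -0.028, 0.1986]
tcp_rot: [-84.7, 89.9, -174.4]
wrist_force: [-0.4, 0.5, -0.5]
opening: 0.0639
[[-0.002  1.     0.004]
 [-0.     0.004 -1.   ]
 [-1.    -0.002  0.   ]] [-2.78380661e+00  8.05157101e+00  9.80783757e+00  9.18761610e+01
 -1.75765629e-02  8.69653650e+01] [ 0.57470935 -0.02803269  0.19864291]
(np.float64(319.4518101774326), np.float64(198.88174407714865)) (np.float64(272.18755930426533), np.float64(204.69910222097369)) [0.57491658 0.05094662 0.34126634]
```

View pics/w1.png

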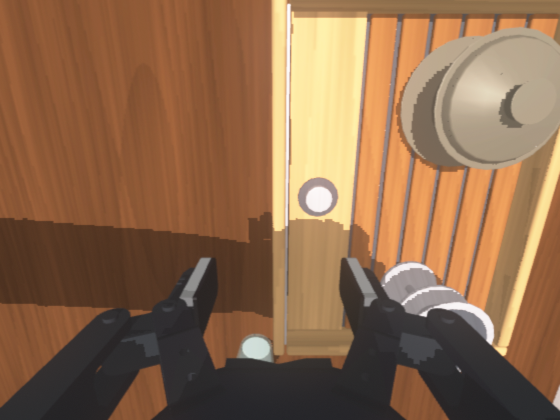

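The button shows at (318,199) and the front edge at column 272. Predictions were (319,199) and 272, so I can descend.

```bash
python3 -m jog '20 0 0 0;42 0 0 0;64 0 0 0;86 0 0 0;105 0 0 0;118 0 0 0;120 0 0 0;120 0 0 0'; python3 - <<'E'
from workcell import camera
from h import *
W=camera("wrist");S=camera("side")
a=W["color"];b=cv2.resize(S["color"][170:270,250:340],(378,420),interpolation=2)
cv2.imwrite("pics/w2.png",cv2.resize(np.hstack([a,b]),(800,358))[...,::-1])
E
```

```text
time: 3.25
ee_pos: [0.5744, -0.0258, 0.0808]
tcp_rot: [86.5, 90.0, -3.0]
wrist_force: [-0.3, -1.1, -0.2]
opening: 0.0639
```

View pics/w2.png

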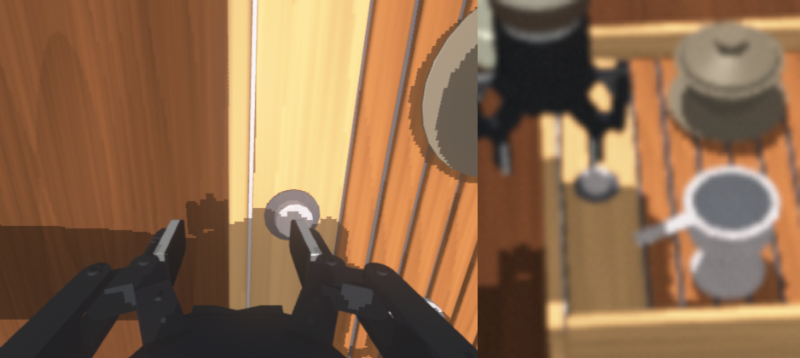

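```bash
python3 -m jog '4 0 0 0;8 0 0 0;10 0 0 0;11 0 0 0;12 0 0 0;12 0 0 0;12 0 0 0;12 0 0 0'; python3 -c "
from workcell import status
o=status.get_obs();print(o['ee_pos'],o['wrist_force'])"
```

```text
time: 4.35
ee_pos: [0.5742, -0.0258, 0.0684]
tcp_rot: [86.3, 90.0, -3.2]
wrist_force: [1.3, 0.3, 0.4]
opening: 0.0641
[ 0.57419789 -0.02581142  0.0683722 ] [1.31651214 0.28154795 0.44626369]
```

```bash
python3 -m jog '1 0 0 0;2 0 0 0;3 0 0 0;4 0 0 0;4 0 0 0;4 0 0 0;4 0 0 0;4 0 0 0'; python3 -c "
from workcell import status
o=status.get_obs();print(o['ee_pos'],o['wrist_force'])"
```

```text
time: 5.35
ee_pos: [0.5742, -0.0258, 0.0643]
tcp_rot: [86.3, 90.0, -3.3]
wrist_force: [-0.2, -0.5, 0.6]
opening: 0.0641
[ 0.57417906 -0.02577383  0.06433473] [-0.18604961 -0.49287747  0.55848679]
```

```bash
python3 -m jog '1 0 0 0;2 0 0 0;3 0 0 0;3 0 0 0;3 0 0 0;3 0 0 0;3 0 0 0;3 0 0 0'; python3 -c "
from workcell import status
o=status.get_obs();print(o['ee_pos'],o['wrist_force'])"
```

```text
time: 6.35
ee_pos: [0.5742, -0.0258, 0.0614]
tcp_rot: [77.0, 90.0, -12.6]
wrist_force: [-0.2, -1.5, 4.3]
opening: 0.0645
[ 0.57424497 -0.02581257  0.06135133] [-0.22081472 -1.46641698  4.31958863]
```

Button contact: about 4 N upward. Now I press it the rest of the way and hold.

```bash
python3 -m jog '2 0 0 0;4 0 0 0;5 0 0 0;5 0 0 0;5 0 0 0;5 0 0 0;5 0 0 0;5 0 0 0'; python3 - <<'E'
from workcell import camera,status
from h import *
o=status.get_obs();print(o['ee_pos'],o['wrist_force'])
W=camera("wrist");T=camera("top")
a=W["color"];b=cv2.resize(T["color"][130:245,210:350],(511,420),interpolation=2)
cv2.imwrite("pics/w3.png",cv2.resize(np.hstack([a,b]),(800,314))[...,::-1])
E
```

```text
time: 7.35
ee_pos: [0.5739, -0.0257, 0.0568]
tcp_rot: [-140.5, 90.0, 130.0]
wrist_force: [-3.7, -0.3, 9.5]
opening: 0.0643
[ 0.57392351 -0.02573624  0.05684739] [-3.69100098 -0.2803268   9.53581638]
```

View pics/w3.png

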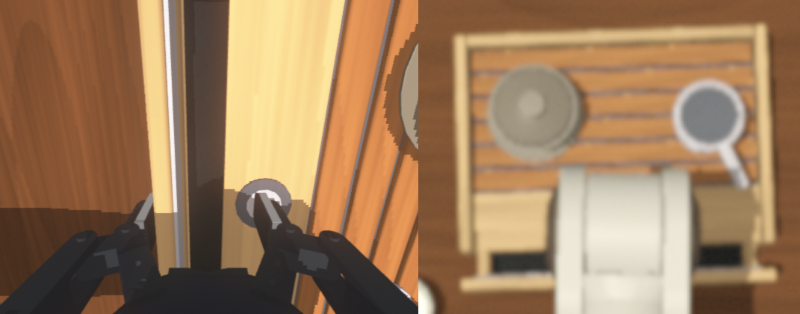

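The drawer is caught about 27 mm out (roughly −3.7 N on the finger) with the button held down. I'll hold briefly, then lift off the button.

```bash
python3 -m jog '0 0 0 0;0 0 0 0;-2 0 0 0;-5 0 0 0;-8 0 0 0;-11 0 0 0;-11 0 0 0;-11 0 0 0'; python3 -c "
from workcell import status
o=status.get_obs();print(o['ee_pos'],o['wrist_force'])"
```

```text
time: 8.45
ee_pos: [0.5739, -0.0258, 0.0671]
tcp_rot: [-96.3, 90.0, 174.2]
wrist_force: [-4.5, -0.7, -2.2]
opening: 0.0642
[ 0.57385494 -0.0257628   0.06705593] [-4.52583787 -0.70908427 -2.18224299]
```

```bash
python3 -m jog '0 -3 0 0;0 -7 0 0;0 -11 0 0;0 -15 0 0;0 -20 0 0;0 -25 0 0;0 -30 0 0;0 -35 0 0'; python3 -m jog '0 -3 0 0;0 -6 0 0;0 -9 0 0;0 -12 0 0;0 -15 0 0;0 -18 0 0;0 -21 0 0;0 -23 0 0'
```

```text
time: 9.45
ee_pos: [0.5388, -0.026, 0.0673]
tcp_rot: [136.2, 90.0, 46.6]
wrist_force: [-3.2, 0.7, -2.2]
opening: 0.064
time: 10.45
ee_pos: [0.516, -0.0262, 0.0674]
tcp_rot: [103.0, 90.0, 13.4]
wrist_force: [-2.5, 2.1, -0.7]
opening: 0.0642
```

```bash
python3 -m jog '0 -3 0 0;0 -6 0 0;0 -9 0 0;0 -13 0 0;0 -17 0 0;0 -21 0 0;0 -25 0 0;0 -29 0 0'; python3 - <<'E'
from workcell import camera,status
from h import *
o=status.get_obs();print(o['ee_pos'],o['wrist_force'])
W=camera("wrist");cv2.imwrite("pics/w4.png",W["color"][...,::-1])
E
```

```text
time: 11.45
ee_pos: [0.487, -0.0266, 0.0674]
tcp_rot: [62.0, 90.0, -27.5]
wrist_force: [0.3, 0.6, -0.4]
opening: 0.0635
[ 0.48701586 -0.02659018  0.06736862] [ 0.29309882  0.56865958 -0.4363104 ]
```

View pics/w4.png

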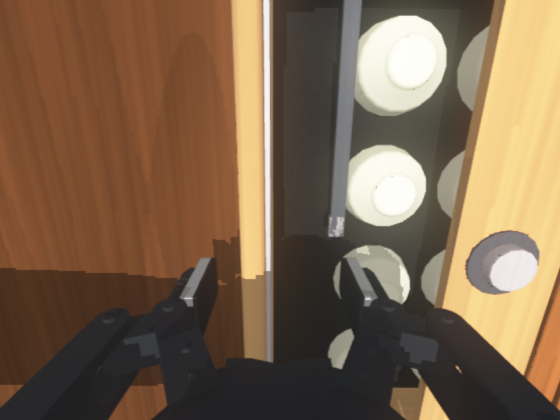

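The drawer is open and the fingers are clear of its front on both sides: front at columns 235–270, left finger at about 215, right at about 345. The button is up at (512,270). I'll lift straight up and check.

```bash
python3 -m jog '-5 0 0 0;-15 0 0 0;-35 0 0 0;-60 0 0 0;-85 0 0 0;-110 0 0 0;-120 0 0 0;-120 0 0 0'; python3 - <<'E'
from workcell import camera,status
from h import *
o=status.get_obs();print(o['ee_pos'],o['wrist_force'])
W=camera("wrist");T=camera("top");print(proj(W,(.4693,-.027,.088)),proj(W,(.614,-.0265,.07)))
a=W["color"];b=cv2.resize(T["color"][80:320,180:460],(490,420),interpolation=2)
cv2.imwrite("pics/w5.png",cv2.resize(np.hstack([a,b]),(800,320))[...,::-1])
E
```

```text
time: 12.5
ee_pos: [0.4875, -0.0265, 0.1877]
tcp_rot: [85.2, 89.9, -4.3]
wrist_force: [-0.2, -0.3, -0.0]
opening: 0.064
[ 0.48749839 -0.02650975  0.18772837] [-0.18219409 -0.34763849 -0.0451445 ]
(np.float64(256.699775024599), np.float64(209.97490311619617)) (np.float64(415.0120268243512), np.float64(204.59428618701088))
```

View pics/w5.png

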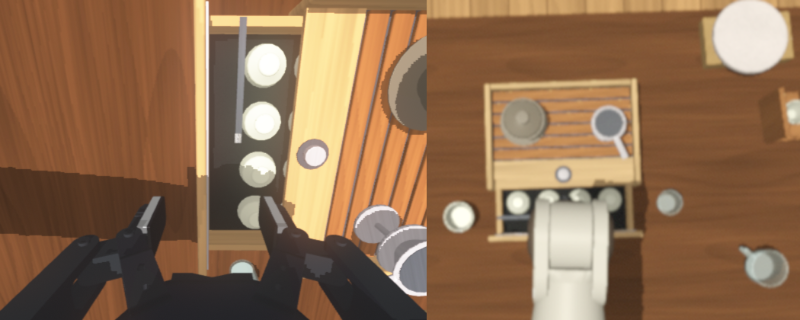

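Drawer front edge at about column 257 (256.7 predicted for 100 mm out), and the button matches its raised position. Everything else stands where it was, so I'm handing in.

```bash
python3 -c "
from workcell import bot
print(bot.job_done())"
```

```text
the job is handed in; nothing more can be done
None
```

The drawer is fully open and I handed the job in at about 12.5 s; no verdict came back. I pressed the button with the inner finger, and the outer finger caught the drawer about 27 mm out. After holding it there, I lifted off the button and let the drawer follow the finger out at about 25–40 mm/s. I then moved the fingers clear of the drawer front and lifted away.

**Last checks:**
- **Drawer:** the front edge was at about column 257 in the wrist picture, against 256.7 predicted for 100 mm out.
- **Button:** it is up again, within about 4 pixels of where its raised position should appear.
- **Tea things:** nothing in view looked moved. The caddy was outside the last pictures, but the arm never went low near it.
- **Arm:** the wrist force was near zero, so nothing is being touched.

**Disagreements:** the first side-view button position was about 9 mm off the top view's. The wrist camera agreed with the top view, so I used that. I had no direct reading of the drawer or button joints, so these values come from the pictures and the wrist force (about 4 N at the catch, 2.5–3 N near 85 mm).

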